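# Set up a crokinole practice shot

### The arm

A 6-joint arm with a two-finger parallel gripper is mounted at the origin on the work surface. World frame = base frame: x ahead of the robot, y to its left, z up, the work surface at z = 0. Lengths are in m, angles in rad, forces in N, time in s.
With the tool pointing down it reaches from about 0.275 to 0.775 m from the base axis. Payload 14.6 kg.
Tool frame: the origin (TCP) lies midway between the tips of the shut fingers; the grasp point (between the pads) lies 19 mm behind it; y points along the fingers, x is the direction in which the jaws open and shut, and the axes are right-handed (so a half turn about y gives the same grasp; the last joint's range is limited). The gripper opens to 85 mm and grips with 20 to 120 N. Pads are 22 mm wide; open, the fingers measure 114 mm over their backs; the gripper's body (76 mm by 85 mm) begins 54 mm behind the grasp point. The pads swing forward as they close: fully open they stand 13 mm farther back than shut.
Start: joints at [1.024, 0.263, -0.048, 1.259, 0, 1.415], TCP at [0.2, 0.485, 0.231] pointing down, gripper open.
Joint ranges: [-2.65, 2.65], [-0.89, 1.7], [-1.18, 1.37], [-2.13, 2.11], [-1.35, 1.29], [-3.14, 3.14]. Speed limits (rad/s): [1.89, 1.89, 2.57, 2.79, 3.14, 3.14].

### API

Orientations are given as [roll, pitch, yaw] about the fixed x, y, z axes, in that order (R = Rz(yaw) Ry(pitch) Rx(roll)).
In Python, from workcell import ctrl, eyes gives the robot as it stands.
- The arm moves only by the shell command python3 -m inch 'ROWS' [FORCE]. ROWS is JSON, a list of rows, each a list of 3 entries, a list of its own where there are three numbers: the turn, a rotation vector about the tool's x, y, z in rad, then the shift along the tool's x, y, z in m, then the closure, from 0 (fully open) to 1 (shut). In form: [[[ax, ay, az], [tx, ty, tz], fingers], ...]. A call has 1 to 10 rows; each row is the pose to reach, as a shift and turn from the pose measured when the call began, along the tool's axes at that moment; what a row does not reach only later rows make up. A row lasts 1/12 s, in which the tool goes at most 41.7 mm and 7.16 degrees, less where a joint would pass 70% of its speed; a pose out of reach is approached as far as the arm can. A call with a gripper value outside its range is refused whole. The fingers move at their own pace and stop on an object; FORCE is the grip in N (left out, the last holds). Time passes only in rows, so rows that repeat a pose let the fingers close. It gives the time, the measured TCP pose, the force and the opening at its end, in the units of the state.
- ctrl.get_state(): the state, without advancing time (a new reading comes with each control period).
- eyes.read_camera(name): name is "side" or "top"; returns a dict with "frame" (384x512x3 uint8, red, green, blue), "range_z" (384x512 float32, m along the optical axis (not along the pixel's ray), 0 where there is no reading), "camera_matrix" (3x3 intrinsics, pixels), "rvec" (rotation vector, rad) and "tvec" (3), from world to camera coordinates, as OpenCV has them. Camera axes: x right, y down, z forward; pixel columns grow to the right and rows downward; lengths in m; the calibration is good to about 2 mm. A picture is of the moment at which its call begins.
- ctrl.job_done(): hands the job in, once; it reports no verdict.
The state is a dict: "clock": time; "q": joint angles; "qvel": joint speeds; "joint_efforts": joint torques, N m; "position": TCP position; "orientation": TCP orientation; "ft_force": force on the tool from outside, world axes, zero at the start; "moment": the same for the moment, N m; "gripper_width": finger opening in m.
Only numpy, scipy, OpenCV 4.12 (cv2) and the standard library are available. Lean on these libraries where they do the work, as an engineer would, in place of code of your own. Each camera call takes 0.05 s, during which the arm holds its last target. There are 200 camera calls.

### The job

Set up the practice shot on the crokinole board, all discs lying flat: hide the black disc close behind the red peg, on the side towards the centre hole, and put the yellow disc on the other side of the hole, in line with the red peg and the hole and about a centimetre clear of the hole's edge. Put the green disc close in front of the blue peg, on the side away from the hole, straight out from it, and the white disc midway between the red peg and the blue peg. Leave the purple and pink discs where they lie and let go of everything.

Things in the scene. Friction and masses are not known exactly. Their poses are not given: they have to be found in the camera images.
- board: fixed crokinole board: a round flat playing surface, 660 mm across, 32 mm above the counter, in a dark octagonal rail 50 mm high. Origin: on the counter under the centre hole (35 mm across, 6 mm deep). Eight fixed pegs 101.5 mm from the hole, at 0, 45, 90 ... degrees from the board's +x: red at 135 or 225, blue at the other, the rest black. +x points away from the robot within 33 degrees.
- peg_red: the peg with the red rubber sleeve, fixed upright on the board's inner circle: 15 mm across, 25 mm tall. Origin: on its axis, at the playing surface (32 mm above the counter).
- peg_blue: the peg with the blue rubber sleeve, fixed upright on the board's inner circle: 15 mm across, 25 mm tall. Origin: on its axis, at the playing surface (32 mm above the counter).
- disc_black: crokinole disc of black wood, 32 mm across and 10 mm thick, lying flat on the playing surface (10 to 17 g). Origin: centre of its underside, z up; round, so its yaw does not matter. To be moved.
- disc_white: crokinole disc of white wood, 32 mm across and 10 mm thick, lying flat on the playing surface (10 to 17 g). Origin: centre of its underside, z up; round, so its yaw does not matter. To be moved.
- disc_green: crokinole disc of green wood, 32 mm across and 10 mm thick, lying flat on the playing surface (10 to 17 g). Origin: centre of its underside, z up; round, so its yaw does not matter. To be moved.
- disc_yellow: crokinole disc of yellow wood, 32 mm across and 10 mm thick, lying flat on the playing surface (10 to 17 g). Origin: centre of its underside, z up; round, so its yaw does not matter. To be moved.
- disc_purple: crokinole disc of purple wood, 32 mm across and 10 mm thick, lying flat on the playing surface (10 to 17 g). Origin: centre of its underside, z up; round, so its yaw does not matter. Already in position: leave it.
- disc_pink: crokinole disc of pink wood, 32 mm across and 10 mm thick, lying flat on the playing surface (10 to 17 g). Origin: centre of its underside, z up; round, so its yaw does not matter. Already in position: leave it.
Things that resemble listed ones, but are neither listed nor needed, are in the scene too. There is more than one size of the disc_white; the job needs the smallest.

How it is judged:
By the outcome, as a careful person would: the job done as asked, in the order asked, and still so for the second after the job is handed in, with the robot touching nothing.
It also fails if it takes over 88 s, if anything falls off the work surface, if the arm or the gripper's body presses on something with over 40 N, if the wrist force passes 120 N, or if a joint passes its speed limit or range.

## Working session

There is one attempt and no reset: what is moved stays moved. The work goes in short steps, Python scripts to look and compute and a shell command to move; the robot and the scene stay as the last step left them, time stands still between calls to the robot, and variables do not carry over. Pictures are saved under pics/ and viewed, about 12 in all and at most 16, crops included, and the job is handed in when it is done.

```bash
mkdir -p pics; ls
python3 - <<'E'
from workcell import ctrl, eyes
import cv2,numpy as np
print(ctrl.get_state())
for n in ("top","side"):
    d=eyes.read_camera(n); cv2.imwrite(f"pics/{n}0.png",cv2.cvtColor(d["frame"],cv2.COLOR_RGB2BGR)); np.savez(f"{n}0.npz",**d)
    print(n,d["camera_matrix"].tolist(),d["rvec"],d["tvec"])
E
```

```text
pics
{'clock': 0.0, 'q': array([ 1.02370626e+00,  2.63520485e-01, -4.89077034e-02,  1.25946159e+00,
        2.85798441e-07,  1.41549888e+00]), 'qvel': array([-0.00150396, -0.00135552,  0.00018793, -0.00104027, -0.00151108,
        0.00056835]), 'joint_efforts': array([-1.56447090e-04, -6.37626457e+01,  3.84567618e+01,  1.38821168e-02,
       -1.49532975e-04,  5.61546074e-06]), 'position': array([0.20032149, 0.4849692 , 0.23083712]), 'orientation': array([-1.57062692e+00,  1.08024501e-03,  1.17900381e+00]), 'ft_force': array([ 0.38224825, -0.5292589 ,  0.43576898]), 'moment': array([0.01732935, 0.00310686, 0.0304271 ]), 'gripper_width': 0.08548781080381322}
top [[444.7880943413845, 0.0, 259.01110850462464], [0.0, 444.7880943413845, 186.45443253963498], [0.0, 0.0, 1.0]] [ 2.16102174 -2.20129225  0.07695209] [-0.0925393   0.56043312  1.34277969]
side [[354.757275832485, 0.0, 255.8217582393958], [0.0, 354.757275832485, 190.0142207038085], [0.0, 0.0, 1.0]] [ 0.63898364 -2.61698584  1.21247132] [0.42222502 0.26053009 0.60511688]
```

View pics/top0.png

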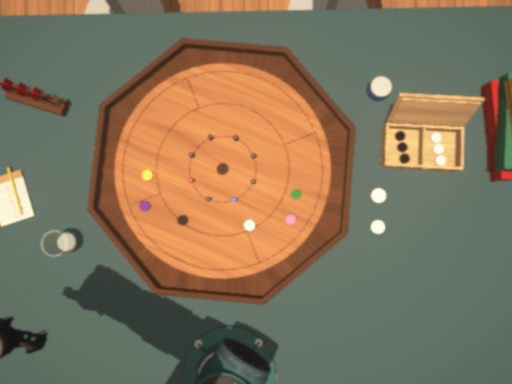

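View pics/side0.png

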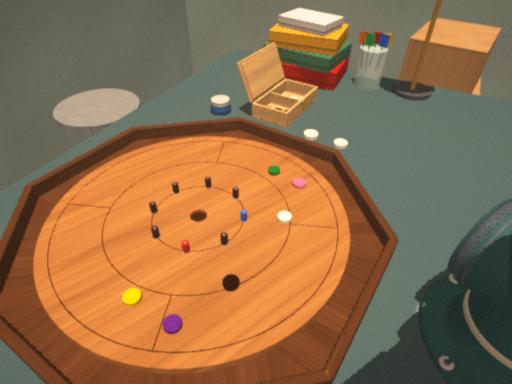

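```bash
cat > h.py <<'E'
import cv2,numpy as np
def cast(d,uv,z):
    R=cv2.Rodrigues(d["rvec"])[0]; c=-R.T@d["tvec"].ravel()
    r=R.T@np.linalg.inv(d["camera_matrix"])@np.array([uv[0],uv[1],1.])
    return c+r*(z-c[2])/r[2]
def proj(d,p): return cv2.projectPoints(np.array([p],float),d["rvec"],d["tvec"],d["camera_matrix"],None)[0].ravel()
H={"red":((0,6),150,60),"yellow":((25,34),170,120),"green":((50,85),140,40),"blue":((100,124),100,70),"purple":((125,148),100,50),"pink":((150,178),70,120)}
def blobs(d,up=4):
    f=cv2.resize(d["frame"],None,fx=up,fy=up,interpolation=cv2.INTER_CUBIC)
    h=cv2.cvtColor(f,cv2.COLOR_RGB2HSV); o=[]
    def add(n,m,amin):
        m=cv2.morphologyEx(m.astype(np.uint8),cv2.MORPH_OPEN,np.ones((3,3)))
        k,l,s,c=cv2.connectedComponentsWithStats(m)
        for i in range(1,k):
            if s[i,4]>=amin*up*up: o.append((n,(c[i]+.5)/up-.5,s[i,4]/up/up,s[i,2]/up,s[i,3]/up))
    for n,((a,b),s,v) in H.items(): add(n,(h[...,0]>=a)&(h[...,0]<=b)&(h[...,1]>s)&(h[...,2]>v),6)
    add("white",(h[...,1]<70)&(h[...,2]>170),15)
    add("black",(h[...,2]<75),6)
    return o
def table(d,z=.042):
    c=np.array([0.6,0.02])
    for n,uv,a,w,hh in blobs(d):
        zz=.057 if n in("red","blue") else z
        p=cast(d,uv,zz)
        if (np.hypot(*(p[:2]-c))<.32 and a<400) or (n=="white" and a<400): print(n,uv.round(1),"A%.0f %.1fx%.1f"%(a,w,hh),p.round(4)[:2])
E
python3 - <<'E'
from h import *
for n in("top","side"):
    d=dict(np.load(n+"0.npz")); print(n); table(d)
t=dict(np.load("top0.npz"))["frame"][...,::-1]; s=dict(np.load("side0.npz"))["frame"][...,::-1]
r=lambda i:cv2.resize(i,(800,300),interpolation=cv2.INTER_CUBIC)
cv2.imwrite("pics/crop1.png",np.vstack([r(t[80:245,170:470][:112]),r(t[150:262,170:470])]))
cv2.imwrite("pics/crop1.png",np.vstack([cv2.resize(t[70:250,225:475],(800,576)),]))
E
```

```text
top
red [191.1 180. ] A11 4.0x4.5 [0.5789 0.0995]
pink [144.2 205.6] A94 11.2x10.8 [0.5058 0.2438]
pink [290.3 218.9] A58 8.8x8.5 [ 0.4576 -0.1951]
white [97.3  7. ] A288 24.8x14.2 [1.1274 0.3908]
white [300.7   4.6] A230 24.0x10.2 [ 1.1218 -0.2429]
white [380.9  85.9] A341 21.2x20.2 [ 0.859  -0.4821]
white [435.7 137.3] A86 10.8x10.2 [ 0.6967 -0.6421]
white [438.  148.5] A88 10.5x11.0 [ 0.6622 -0.6474]
white [440.3 159.9] A86 10.5x10.2 [ 0.6272 -0.6526]
white [378.2 195. ] A196 16.0x15.5 [ 0.5244 -0.4611]
white [233.  199.2] A16 4.0x5.5 [ 0.5201 -0.0239]
white [249.  224.8] A94 11.2x10.8 [ 0.4422 -0.0708]
white [377.5 226.5] A175 15.0x14.8 [ 0.4304 -0.4555]
white [ 65.6 241.6] A236 17.2x17.5 [0.4022 0.4794]
side
red [185.3 246.5] A72 8.0x12.5 [0.5702 0.1134]
yellow [131.1 295.6] A208 17.8x15.2 [0.5972 0.2387]
green [273.8 169.6] A60 10.2x7.2 [ 0.5306 -0.2082]
blue [243.5 215.2] A36 5.2x9.5 [ 0.5121 -0.0146]
purple [171.9 323.3] A199 17.5x16.0 [0.5023 0.2477]
pink [298.8 182.6] A86 11.5x8.8 [ 0.4547 -0.1893]
pink [169.7 319.1] A52 20.2x17.0 [0.5102 0.2433]
white [373.7  49. ] A147 27.8x9.0 [ 0.5122 -1.2293]
white [219.8  98.9] A146 18.8x10.0 [ 0.8584 -0.481 ]
white [310.6 132.6] A104 15.2x8.8 [ 0.5109 -0.4217]
white [340.4 141.6] A99 14.8x8.8 [ 0.4193 -0.4155]
white [284.1 215.7] A113 13.8x10.5 [ 0.4403 -0.0677]
black [207.9 183. ] A22 4.0x6.2 [ 0.6487 -0.0851]
black [175.4 188.4] A26 4.8x7.2 [ 0.7055 -0.0318]
black [235.2 193.5] A24 3.8x6.8 [ 0.5714 -0.0822]
black [153.3 208.2] A29 5.8x7.5 [0.7071 0.0461]
black [155.5 233.2] A35 6.5x8.2 [0.6548 0.1029]
black [224.  239.8] A35 5.5x8.0 [0.5206 0.0528]
black [230.6 282.3] A184 15.2x15.0 [0.4573 0.1348]
```

View pics/crop1.png

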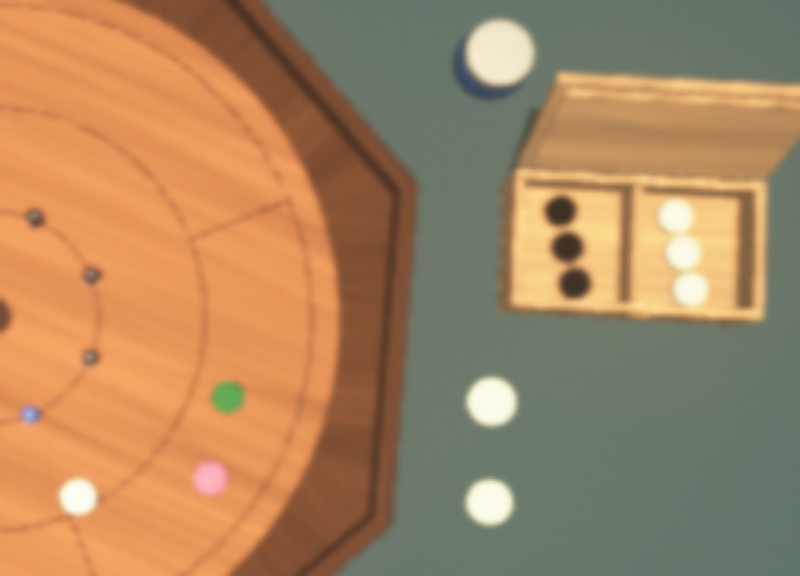

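The white candidates in the top view are:
- Board (249,225), about 11 px, or 32 mm.
- Counter (378,195) and (378,227), about 15 px, or 45 mm.
- Jar lid (381,86), about 21 px.
- Three in the box at (438,148), off the board and out of reach.

The small one lying on the playing surface, at (249,225), is disc_white. Next I refine all positions.

```bash
cat >> h.py <<'E'
def cen(d,p,z,rad):
    "centre of the non-wood blob near world point p (xy), seen at height z; half-maximum Lab contrast"
    u=proj(d,[p[0],p[1],z]); s=proj(d,[p[0]+.01,p[1],z]),proj(d,[p[0],p[1]+.01,z])
    r=rad*100*max(np.linalg.norm(s[0]-u),np.linalg.norm(s[1]-u)); w=int(r*2.2)+2; x0,y0=int(u[0])-w,int(u[1])-w
    f=d["frame"][y0:y0+2*w+1,x0:x0+2*w+1]; U=8
    f=cv2.resize(f,None,fx=U,fy=U,interpolation=cv2.INTER_CUBIC)
    L=cv2.cvtColor(f.astype(np.float32)/255,cv2.COLOR_RGB2LAB)
    yy,xx=np.mgrid[:L.shape[0],:L.shape[1]]; X=x0+(xx+.5)/U-.5; Y=y0+(yy+.5)/U-.5
    D=np.hypot(X-u[0],Y-u[1]); wood=np.median(L[D>1.6*r],axis=0); q=np.linalg.norm(L-wood,axis=2)
    m=(q>.5*np.percentile(q[D<r],80)).astype(np.uint8)
    k,l,st,c=cv2.connectedComponentsWithStats(m)
    i=1+np.argmin([np.hypot(X.flat[0]+cc[0]/U-u[0],Y.flat[0]+cc[1]/U-u[1])-(.0 if a>20 else -99) for cc,a in zip(c[1:],st[1:,4])])
    uv=np.array([X[0,0],Y[0,0]])+c[i]/U
    return cast(d,uv,z)[:2],uv,st[i,4]/U/U
def board(d):
    # pegs' approx world positions from fit to centre/angle guesses, refined
    c=BC.copy(); th=BT
    for _ in range(3):
        P=[];M=[]
        for k in range(8):
            a=np.radians(45*k); m=.1015*np.array([np.cos(a),np.sin(a)])
            g=c+[m[0]*np.cos(th)-m[1]*np.sin(th),m[0]*np.sin(th)+m[1]*np.cos(th)]
            P.append(cen(d,g,.048,.0085)[0]);M.append(m)
        P=np.array(P);M=np.array(M); c=P.mean(0); Q=P-c
        th=np.arctan2((M[:,0]*Q[:,1]-M[:,1]*Q[:,0]).sum(),(M*Q).sum())
    R=np.array([[np.cos(th),-np.sin(th)],[np.sin(th),np.cos(th)]])
    return c,th,P,P-(c+M@R.T),R
BC=np.array([.609,.01]); BT=None
APP=dict(black=(.457,.134),yellow=(.595,.238),green=(.533,-.208),white=(.442,-.07),purple=(.505,.245),pink=(.4576,-.194))
E
python3 - <<'E'
import h; from h import *
for n in("top","side"):
    d=dict(np.load(n+"0.npz")); print(n)
    rb=[cast(d,u,.05)[:2] for u in ([(191.1,180),(235,200)] if n=="top" else [(185.3,246.5),(243.5,215.2)])]
    h.BC=cast(d,(222.3,168.5) if n=="top" else (198.7,215.5),.032)[:2]
    v=h.BC-(rb[0]+rb[1])/2; h.BT=np.arctan2(v[1],v[0])
    c,th,P,res,R=board(d); print("c",c.round(4),"hole px est",h.BC.round(4),"th",np.degrees(th).round(2)); print((res*1e3).round(1).tolist())
    print("red ang",[np.degrees(np.arctan2(*(R.T@(r-c))[::-1])).round(0) for r in rb])
    for k,a in APP.items():
        p,uv,A=cen(d,a,.040,.016); print(k,p.round(4),uv.round(1),round(A))
E
```

```text
top
c [0.6144 0.0073] hole px est [0.6148 0.0081] th -24.66
[[-0.8, 0.5], [-1.0, -0.2], [-0.3, -0.6], [0.7, -1.4], [0.2, -0.1], [0.7, 0.8], [0.4, 0.1], [-0.0, 0.8]]
red ang [np.float64(135.0), np.float64(-134.0)]
black [0.461  0.1295] [182.3 219.8] 83
yellow [0.5994 0.2369] [146.7 174.7] 94
green [ 0.5336 -0.2134] [295.8 193.6] 76
white [ 0.4423 -0.0707] [249.  224.8] 104
purple [0.5059 0.2441] [144.3 205.5] 91
pink [ 0.4576 -0.1952] [290.3 218.9] 94
side
c [0.6105 0.0136] hole px est [0.6119 0.0103] th -24.39
[[-0.8, 0.1], [-1.5, -0.0], [-0.1, -1.0], [0.5, -0.7], [0.6, 0.2], [1.5, -0.6], [0.3, 1.0], [-0.7, 1.0]]
red ang [np.float64(135.0), np.float64(-136.0)]
black [0.4581 0.1336] [230.6 282.3] 228
yellow [0.5984 0.238 ] [131.1 295.6] 234
green [ 0.5312 -0.2091] [273.7 170. ] 92
white [ 0.4403 -0.0679] [284.1 216.3] 151
purple [0.5031 0.2473] [171.9 323.5] 314
pink [ 0.4553 -0.1909] [298.8 182.8] 118
```

```bash
cat > goal.py <<'E'
import sys,numpy as np
from scipy.spatial.transform import Rotation as S
from workcell import ctrl
s=ctrl.get_state(); R=S.from_euler("xyz",s["orientation"])
print("t%.2f"%s["clock"],s["position"].round(4),s["orientation"].round(3),"w%.4f"%s["gripper_width"],"F",s["ft_force"].round(1),"q6 %.2f"%s["q"][5])
for a in sys.argv[1:]:
    x,y,z,yaw=map(float,a.split(","))
    G=S.from_euler("xyz",[-np.pi/2,0,yaw])
    print(a,"turn",(R.inv()*G).as_rotvec().round(3).tolist(),"shift",R.inv().apply(np.array([x,y,z])-s["position"]).round(4).tolist())
E
python3 goal.py .4595,.131,.12,.358 .4595,.131,.032,.358
```

```text
t0.10 [0.2004 0.485  0.2309] [-1.571e+00  1.000e-03  1.179e+00] w0.0850 F [-0.2  0.2 -1.1] q6 1.42
.4595,.131,.12,.358 turn [0.0, 0.821, -0.001] shift [-0.2281, 0.111, -0.3747]
.4595,.131,.032,.358 turn [0.0, 0.821, -0.001] shift [-0.2281, 0.199, -0.3747]
```

```bash
python3 -m inch '[[[0,0.821,-0.001],[-0.228,0.06,-0.375],0.4],[[0,0.821,-0.001],[-0.228,0.06,-0.375],0.4],[[0,0.821,-0.001],[-0.228,0.06,-0.375],0.4],[[0,0.821,-0.001],[-0.228,0.111,-0.375],0.4],[[0,0.821,-0.001],[-0.228,0.111,-0.375],0.4],[[0,0.821,-0.001],[-0.228,0.111,-0.375],0.4],[[0,0.821,-0.001],[-0.228,0.111,-0.375],0.4],[[0,0.821,-0.001],[-0.228,0.111,-0.375],0.4],[[0,0.821,-0.001],[-0.228,0.111,-0.375],0.4],[[0,0.821,-0.001],[-0.228,0.111,-0.375],0.4]]' 30; python3 goal.py .4595,.131,.12,.358 .4595,.131,.032,.358
```

```text
clock: 0.93
position: [0.4393, 0.1579, 0.1301]
orientation: [-1.571, -0.0, 0.358]
ft_force: [0.9, 0.9, 1.1]
gripper_width: 0.0512
t0.93 [0.4393 0.1579 0.1301] [-1.571 -0.     0.358] w0.0512 F [0.9 0.9 1.1] q6 1.38
.4595,.131,.12,.358 turn [0.0, -0.0, 0.0] shift [0.0095, 0.0101, -0.0323]
.4595,.131,.032,.358 turn [0.0, -0.0, 0.0] shift [0.0094, 0.0981, -0.0323]
```

```bash
python3 -m inch '[[[0,0,0],[0.0095,0.03,-0.0323],0.4],[[0,0,0],[0.0095,0.05,-0.0323],0.4],[[0,0,0],[0.0095,0.08,-0.0323],0.4],[[0,0,0],[0.0095,0.098,-0.0323],0.4],[[0,0,0],[0.0095,0.098,-0.0323],0.4],[[0,0,0],[0.0095,0.098,-0.0323],0.4],[[0,0,0],[0.0095,0.098,-0.0323],0.7],[[0,0,0],[0.0095,0.098,-0.0323],0.7],[[0,0,0],[0.0095,0.098,-0.0323],0.7],[[0,0,0],[0.0095,0.098,-0.0323],0.7]]' 30; python3 goal.py .4595,.131,.032,.358
python3 - <<'E'
from workcell import eyes
import numpy as np,cv2
d=eyes.read_camera("side"); f=d["frame"][170:350,120:340,::-1]; cv2.imwrite("pics/g1.png",cv2.resize(f,(733,600),interpolation=2))
E
```

```text
clock: 1.77
position: [0.4596, 0.131, 0.0324]
orientation: [-1.571, -0.0, 0.358]
ft_force: [-2.0, -1.0, 3.4]
gripper_width: 0.0303
t1.77 [0.4596 0.131  0.0324] [-1.571 -0.     0.358] w0.0303 F [-2.  -1.   3.4] q6 1.32
.4595,.131,.032,.358 turn [0.0, -0.0, 0.0] shift [-0.0001, 0.0004, 0.0]
```

View pics/g1.png

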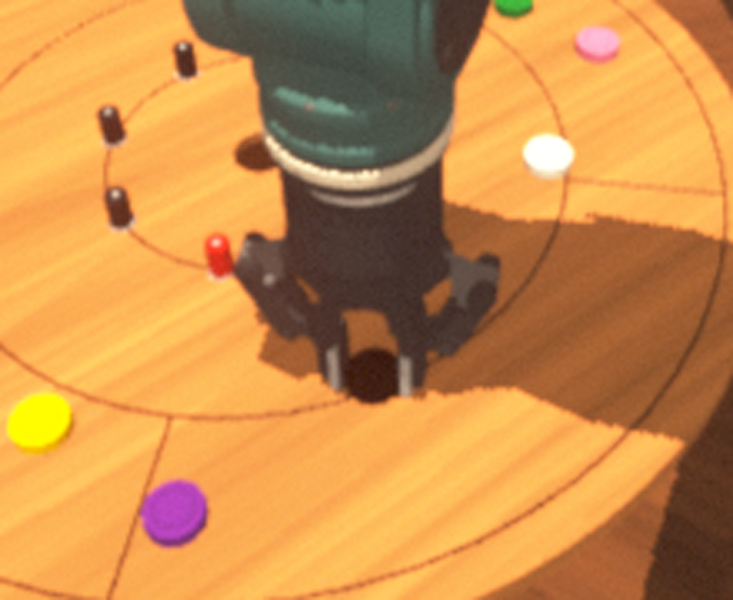

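```bash
python3 -m inch '[[[0,0,0],[0,-0.03,0],0.75],[[0,0,0],[0,-0.06,0],0.75],[[0,0,0],[0,-0.06,0],0.75]]' 30; python3 goal.py .5869,.0793,.092,.358 .5869,.0793,.0335,.358
```

```text
clock: 2.07
position: [0.4617, 0.1314, 0.0967]
orientation: [-1.572, -0.006, 0.358]
ft_force: [1.6, -0.1, 0.7]
gripper_width: 0.0301
t2.07 [0.4617 0.1314 0.0967] [-1.572 -0.006  0.358] w0.0301 F [ 1.6 -0.1  0.7] q6 1.32
.5869,.0793,.092,.358 turn [0.002, 0.0, 0.006] shift [0.099, 0.0055, -0.0926]
.5869,.0793,.0335,.358 turn [0.002, 0.0, 0.006] shift [0.0987, 0.064, -0.0925]
```

```bash
python3 -m inch '[[[0.002,0,0.006],[0.05,0.004,-0.046],0.75],[[0.002,0,0.006],[0.08,0.004,-0.075],0.75],[[0.002,0,0.006],[0.0987,0.004,-0.0925],0.75],[[0.002,0,0.006],[0.0987,0.004,-0.0925],0.75],[[0.002,0,0.006],[0.0987,0.004,-0.0925],0.75],[[0.002,0,0.006],[0.0987,0.004,-0.0925],0.75]]' 30; python3 goal.py .5869,.0793,.0335,.358;  python3 - <<'E'
from h import *; from workcell import eyes
d=eyes.read_camera("top"); cv2.imwrite("pics/p1.png",cv2.resize(d["frame"][110:240,130:300,::-1],(784,600),interpolation=2))
E
```

```text
clock: 2.57
position: [0.5864, 0.0791, 0.0928]
orientation: [-1.57, 0.001, 0.357]
ft_force: [-0.4, 0.1, -0.4]
gripper_width: 0.0303
t2.57 [0.5864 0.0791 0.0928] [-1.57e+00  1.00e-03  3.57e-01] w0.0303 F [-0.4  0.1 -0.4] q6 1.21
.5869,.0793,.0335,.358 turn [-0.001, -0.001, -0.001] shift [0.0006, 0.0593, -0.0001]
```

View pics/p1.png

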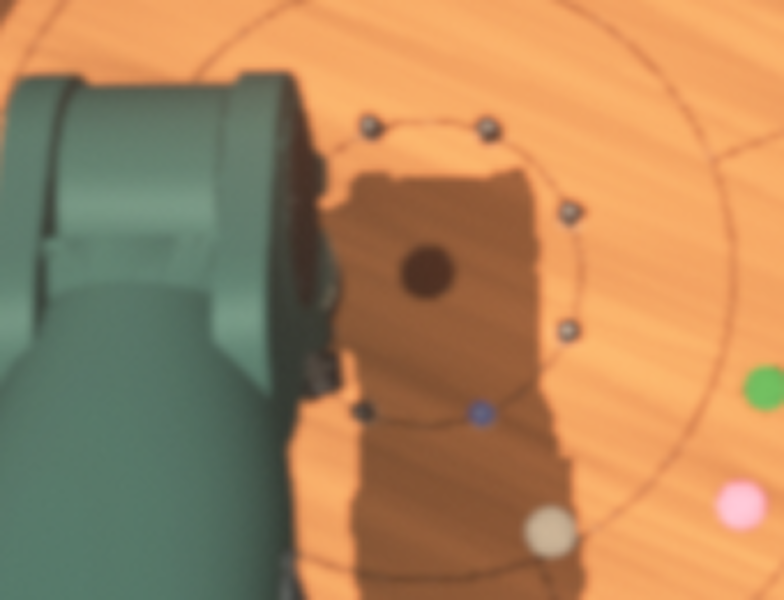

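```bash
python3 -m inch '[[[0,0,0],[0,0.03,0],0.75],[[0,0,0],[0,0.05,0],0.75],[[0,0,0],[0,0.0593,0],0.75],[[0,0,0],[0,0.0593,0],0.75],[[0,0,0],[0,0.0593,0],0.75]]' 30; python3 goal.py .5869,.0793,.0335,.358;  python3 - <<'E'
from h import *; from workcell import eyes
d=eyes.read_camera("side"); cv2.imwrite("pics/p2.png",cv2.resize(d["frame"][170:300,110:280,::-1],(784,600),interpolation=2))
E
```

```text
clock: 3.03
position: [0.5847, 0.0801, 0.034]
orientation: [-1.57, 0.001, 0.359]
ft_force: [-0.6, 0.2, 0.7]
gripper_width: 0.0303
t3.03 [0.5847 0.0801 0.034 ] [-1.57e+00  1.00e-03  3.59e-01] w0.0303 F [-0.6  0.2  0.7] q6 1.21
.5869,.0793,.0335,.358 turn [-0.001, 0.001, -0.001] shift [0.0018, 0.0005, -0.0015]
```

View pics/p2.png

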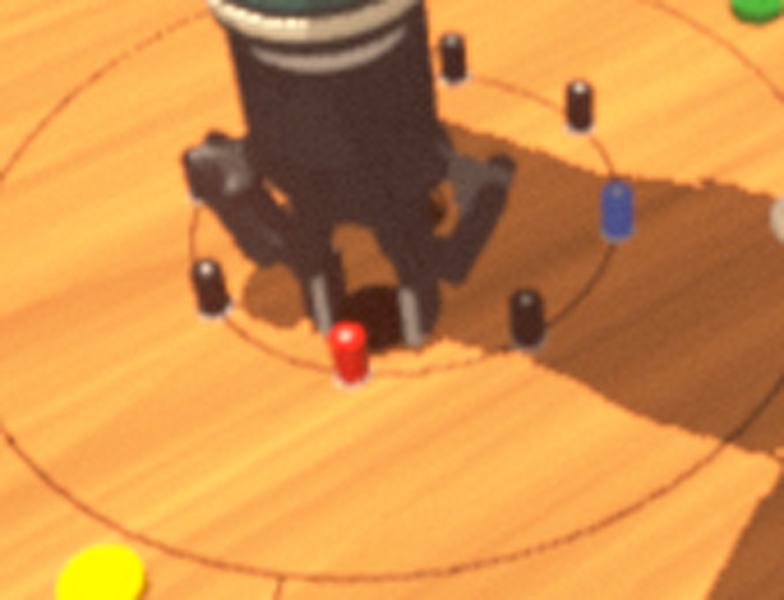

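```bash
python3 -m inch '[[[-0.001,0.001,-0.001],[0.0018,0.0008,-0.0015],0.75],[[-0.001,0.001,-0.001],[0.0018,0.0008,-0.0015],0.75],[[-0.001,0.001,-0.001],[0.0018,0.0008,-0.0015],0.75],[[-0.001,0.001,-0.001],[0.0018,0.0008,-0.0015],0.5],[[-0.001,0.001,-0.001],[0.0018,0.0008,-0.0015],0.5],[[-0.001,0.001,-0.001],[0.0018,0.0008,-0.0015],0.5]]' 30; python3 goal.py; python3 -m inch '[[[0,0,0],[0,-0.03,0],0.5],[[0,0,0],[0,-0.07,0],0.5],[[0,0,0],[0,-0.07,0],0.5],[[0,0,0],[0,-0.07,0],0.5]]'; python3 goal.py .5977,.2380,.1,.358 .5977,.2380,.032,.358
```

```text
clock: 3.58
position: [0.5873, 0.0792, 0.0336]
orientation: [-1.571, -0.0, 0.358]
ft_force: [-0.3, 0.0, -0.1]
gripper_width: 0.0426
t3.58 [0.5873 0.0792 0.0336] [-1.571 -0.     0.358] w0.0426 F [-0.3  0.  -0.1] q6 1.21
clock: 3.92
position: [0.5886, 0.0793, 0.1055]
orientation: [-1.572, -0.004, 0.358]
ft_force: [-0.0, 0.7, -0.6]
gripper_width: 0.0427
t3.92 [0.5886 0.0793 0.1055] [-1.572 -0.004  0.358] w0.0427 F [-0.   0.7 -0.6] q6 1.21
.5977,.2380,.1,.358 turn [0.002, -0.0, 0.004] shift [0.0641, 0.0056, 0.1455]
.5977,.2380,.032,.358 turn [0.002, -0.0, 0.004] shift [0.0638, 0.0736, 0.1456]
```

```bash
python3 -m inch '[[[0.002,0,0.004],[0.064,0.005,0.1455],0.4],[[0.002,0,0.004],[0.064,0.005,0.1455],0.4],[[0.002,0,0.004],[0.064,0.005,0.1455],0.4],[[0.002,0,0.004],[0.064,0.005,0.1455],0.4],[[0.002,0,0.004],[0.064,0.005,0.1455],0.4],[[0.002,0,0.004],[0.064,0.005,0.1455],0.4],[[0.002,0,0.004],[0.064,0.005,0.1455],0.4]]'; python3 goal.py .5977,.2380,.0315,.358
python3 - <<'E'
from h import *; from workcell import eyes
for n,c,r in(("top",(.6144,.0073),(191.1,180)),("side",(.6105,.0136),0)):
    d=eyes.read_camera(n); np.savez(n+"1.npz",**d)
    p=(.588,.078) if n=="top" else (.585,.082)
    p,uv,A=cen(d,p,.040,.016); print(n,p.round(4),uv.round(1),round(A),"rel centre mm (along red, tangent):",end="")
    a=np.radians(110.45); v=(p-c)*1e3; print((v@[np.cos(a),np.sin(a)]).round(1),(v@[np.sin(a),-np.cos(a)]).round(1))
t=dict(np.load("top1.npz"))["frame"][130:215,160:270,::-1]; s=dict(np.load("side1.npz"))["frame"][180:290,130:270,::-1]
cv2.imwrite("pics/p3.png",np.hstack([cv2.resize(t,(400,310)),cv2.resize(s,(394,310))]))
E
```

```text
clock: 4.5
position: [0.5971, 0.2376, 0.0996]
orientation: [-1.57, 0.002, 0.358]
ft_force: [0.6, -0.5, 0.3]
gripper_width: 0.0515
t4.50 [0.5971 0.2376 0.0996] [-1.57   0.002  0.358] w0.0515 F [ 0.6 -0.5  0.3] q6 1.46
.5977,.2380,.0315,.358 turn [-0.0, 0.0, -0.002] shift [0.0008, 0.0681, 0.0001]
top [0.5851 0.0825] [197.6 178.4] 88 rel centre mm (along red, tangent):80.7 -1.2
side [0.5804 0.0984] [186.6 245.2] 478 rel centre mm (along red, tangent):89.9 1.4
```

View pics/p3.png

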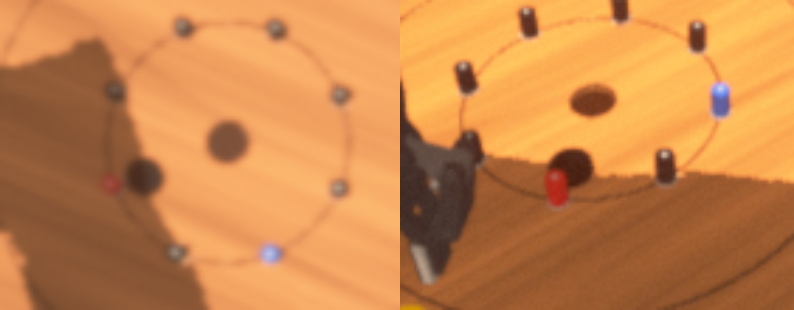

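```bash
python3 -m inch '[[[0,0,-0.002],[0.0008,0.03,0],0.4],[[0,0,-0.002],[0.0008,0.055,0],0.4],[[0,0,-0.002],[0.0015,0.068,-0.001],0.4],[[0,0,-0.002],[0.0015,0.068,-0.001],0.4],[[0,0,-0.002],[0.0015,0.068,-0.001],0.4],[[0,0,-0.002],[0.0015,0.068,-0.001],0.75],[[0,0,-0.002],[0.0015,0.068,-0.001],0.75],[[0,0,-0.002],[0.0015,0.068,-0.001],0.75],[[0,0,-0.002],[0.0015,0.068,-0.001],0.75]]' 30; python3 goal.py;python3 -m inch '[[[0,0,0],[0,-0.03,0],0.75],[[0,0,0],[0,-0.065,0],0.75],[[0,0,0],[0,-0.065,0],0.75],[[0,0,0],[0,-0.065,0],0.75]]'; python3 goal.py .6284,-.0317,.098,.358
```

```text
clock: 5.35
position: [0.5996, 0.2361, 0.0328]
orientation: [-1.571, -0.002, 0.356]
ft_force: [-0.1, -2.5, 6.7]
gripper_width: 0.0302
t5.35 [0.5996 0.2361 0.0328] [-1.571 -0.002  0.356] w0.0302 F [-0.1 -2.5  6.7] q6 1.46
clock: 5.68
position: [0.6005, 0.2364, 0.0998]
orientation: [-1.571, -0.006, 0.356]
ft_force: [-0.0, -0.2, -1.1]
gripper_width: 0.0301
t5.68 [0.6005 0.2364 0.0998] [-1.571 -0.006  0.356] w0.0301 F [-0.  -0.2 -1.1] q6 1.46
.6284,-.0317,.098,.358 turn [0.001, -0.002, 0.006] shift [-0.0674, 0.0015, -0.261]
```

```bash
python3 -m inch '[[[0.001,-0.002,0.006],[-0.0674,0.0015,-0.261],0.75],[[0.001,-0.002,0.006],[-0.0674,0.0015,-0.261],0.75],[[0.001,-0.002,0.006],[-0.0674,0.0015,-0.261],0.75],[[0.001,-0.002,0.006],[-0.0674,0.0015,-0.261],0.75],[[0.001,-0.002,0.006],[-0.0674,0.0015,-0.261],0.75],[[0.001,-0.002,0.006],[-0.0674,0.0015,-0.261],0.75],[[0.001,-0.002,0.006],[-0.0674,0.0015,-0.261],0.75],[[0.001,-0.002,0.006],[-0.0674,0.0015,-0.261],0.75],[[0.001,-0.002,0.006],[-0.0674,0.0015,-0.261],0.75]]'; python3 goal.py .6284,-.0317,.045,.358 .6284,-.0317,.0332,.358
python3 - <<'E'
from h import *; from workcell import eyes
d=eyes.read_camera("side"); np.savez("side2.npz",**d); f=d["frame"]
cv2.imwrite("pics/p4.png",cv2.resize(f[170:280,130:270,::-1],(760,597),interpolation=2))
E
```

```text
clock: 6.43
position: [0.628, -0.0327, 0.097]
orientation: [-1.569, 0.001, 0.356]
ft_force: [0.0, 0.5, -0.1]
gripper_width: 0.0302
t6.43 [ 0.628  -0.0327  0.097 ] [-1.569e+00  1.000e-03  3.560e-01] w0.0302 F [ 0.   0.5 -0.1] q6 1.03
.6284,-.0317,.045,.358 turn [-0.001, -0.002, -0.001] shift [0.0008, 0.052, 0.0007]
.6284,-.0317,.0332,.358 turn [-0.001, -0.002, -0.001] shift [0.0008, 0.0638, 0.0006]
```

View pics/p4.png

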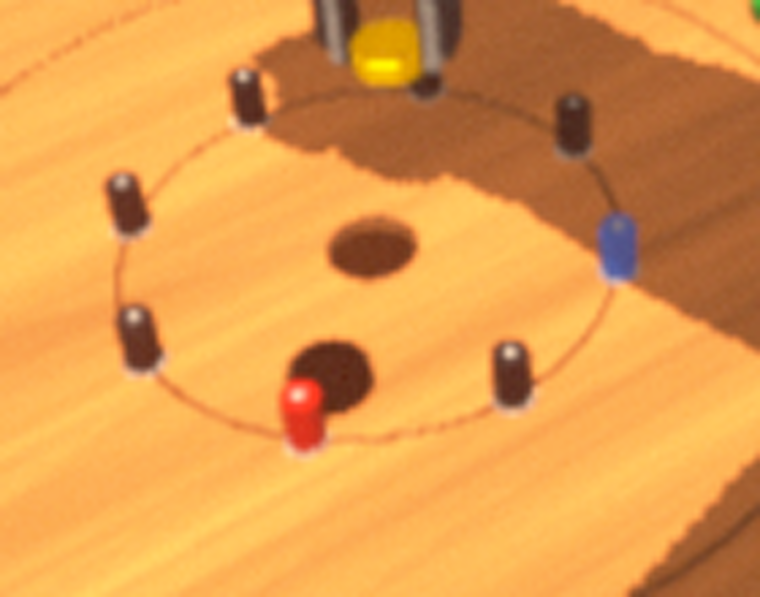

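```bash
python3 -m inch '[[[-0.001,-0.002,-0.001],[0.0008,0.03,0.0006],0.75],[[-0.001,-0.002,-0.001],[0.0008,0.05,0.0006],0.75],[[-0.001,-0.002,-0.001],[0.0008,0.06,0.0006],0.75],[[-0.001,-0.002,-0.001],[0.0008,0.06,0.0006],0.75],[[-0.001,-0.002,-0.001],[0.0008,0.06,0.0006],0.75]]'; python3 goal.py .6284,-.0317,.0332,.358
```

```text
clock: 6.9
position: [0.6283, -0.0298, 0.0373]
orientation: [-1.57, 0.001, 0.361]
ft_force: [0.4, -0.4, -0.2]
gripper_width: 0.0302
t6.90 [ 0.6283 -0.0298  0.0373] [-1.57e+00  1.00e-03  3.61e-01] w0.0302 F [ 0.4 -0.4 -0.2] q6 1.03
.6284,-.0317,.0332,.358 turn [-0.001, 0.003, -0.001] shift [-0.0005, 0.0041, -0.0018]
```

```bash
python3 -m inch '[[[-0.001,0.003,-0.001],[-0.0005,0.0041,-0.0018],0.75],[[-0.001,0.003,-0.001],[-0.0005,0.0041,-0.0018],0.75],[[-0.001,0.003,-0.001],[-0.0005,0.0041,-0.0018],0.75],[[-0.001,0.003,-0.001],[-0.0005,0.0041,-0.0018],0.5],[[-0.001,0.003,-0.001],[-0.0005,0.0041,-0.0018],0.5],[[-0.001,0.003,-0.001],[-0.0005,0.0041,-0.0018],0.5]]'; python3 goal.py; python3 -m inch '[[[0,0,0],[0,-0.03,0],0.5],[[0,0,0],[0,-0.07,0],0.5],[[0,0,0],[0,-0.07,0],0.5],[[0,0,0],[0,-0.07,0],0.5]]'; python3 goal.py .5322,-.2112,.1,1.929
```

```text
clock: 7.4
position: [0.6286, -0.0317, 0.0335]
orientation: [-1.571, -0.001, 0.358]
ft_force: [-0.1, -0.3, 0.6]
gripper_width: 0.0427
t7.40 [ 0.6286 -0.0317  0.0335] [-1.571e+00 -1.000e-03  3.580e-01] w0.0427 F [-0.1 -0.3  0.6] q6 1.03
clock: 7.73
position: [0.6298, -0.032, 0.1057]
orientation: [-1.573, -0.004, 0.358]
ft_force: [-0.2, 0.4, -0.7]
gripper_width: 0.0428
t7.73 [ 0.6298 -0.032   0.1057] [-1.573 -0.004  0.358] w0.0428 F [-0.2  0.4 -0.7] q6 1.03
.5322,-.2112,.1,1.929 turn [0.005, -1.571, 0.001] shift [-0.1542, 0.0054, -0.1337]
```

```bash
python3 -m inch '[[[0.005,-1.571,0],[-0.154,0.005,-0.134],0.4],[[0.005,-1.571,0],[-0.154,0.005,-0.134],0.4],[[0.005,-1.571,0],[-0.154,0.005,-0.134],0.4],[[0.005,-1.571,0],[-0.154,0.005,-0.134],0.4],[[0.005,-1.571,0],[-0.154,0.005,-0.134],0.4],[[0.005,-1.571,0],[-0.154,0.005,-0.134],0.4],[[0.005,-1.571,0],[-0.154,0.005,-0.134],0.4],[[0.005,-1.571,0],[-0.154,0.005,-0.134],0.4],[[0.005,-1.571,0],[-0.154,0.005,-0.134],0.4],[[0.005,-1.571,0],[-0.154,0.005,-0.134],0.4]]'; python3 goal.py .5322,-.2112,.1,1.929
python3 - <<'E'
import h; from h import *; from workcell import eyes
for n,c in(("top",(.6144,.0073)),("side",(.6105,.0136))):
    d=eyes.read_camera(n); np.savez(n+"3.npz",**d)
    a=np.radians(110.45)
    for k,r in(("black",.0745),("yellow",-.0435)):
        p,uv,A=cen(d,c+r*np.array([np.cos(a),np.sin(a)]),.040,.014)
        v=(p-c)*1e3; print(n,k,p.round(4),uv.round(1),round(A),(v@[np.cos(a),np.sin(a)]).round(1),(v@[np.sin(a),-np.cos(a)]).round(1))
t=dict(np.load("top3.npz"))["frame"][130:215,160:270,::-1]
cv2.imwrite("pics/p5.png",cv2.resize(t,(770,595),interpolation=2))
E
```

```text
clock: 8.57
position: [0.5319, -0.2114, 0.0993]
orientation: [-1.57, -0.002, 1.577]
ft_force: [0.7, -0.3, -0.4]
gripper_width: 0.0511
t8.57 [ 0.5319 -0.2114  0.0993] [-1.57  -0.002  1.577] w0.0511 F [ 0.7 -0.3 -0.4] q6 -0.53
.5322,-.2112,.1,1.929 turn [-0.0, -0.352, 0.002] shift [0.0002, -0.0007, -0.0003]
top black [0.5852 0.0802] [198.4 178.3] 91 78.5 -1.8
top yellow [ 0.6271 -0.0311] [234.9 163.9] 96 -40.4 -1.5
side black [0.5818 0.0881] [189.  241.5] 230 79.8 -0.9
side yellow [ 0.6261 -0.0301] [203.2 200. ] 118 -46.4 -0.6
```

View pics/p5.png

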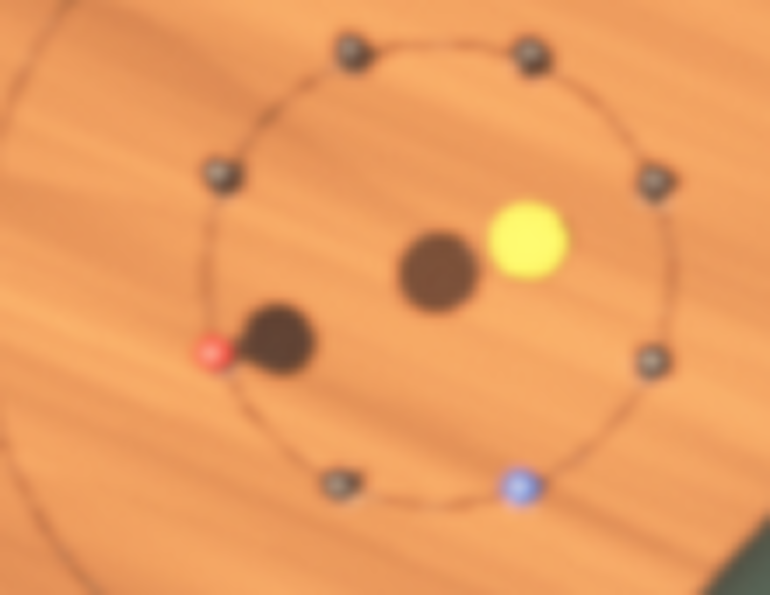

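```bash
cat > ln.py <<'E'
from h import *
def circ(d,p,z,rad,thr=None,val=None):
    "minor-axis safe: opened mask -> ellipse fit centre"
    u=proj(d,[p[0],p[1],z]); s=100*max(np.linalg.norm(proj(d,[p[0]+.01,p[1],z])-u),np.linalg.norm(proj(d,[p[0],p[1]+.01,z])-u))
    w=int(rad*s*2)+2; x0,y0=int(u[0])-w,int(u[1])-w; U=10
    f=cv2.resize(d["frame"][y0:y0+2*w+1,x0:x0+2*w+1],None,fx=U,fy=U,interpolation=cv2.INTER_CUBIC)
    L=cv2.cvtColor(f.astype(np.float32)/255,cv2.COLOR_RGB2LAB); wood=np.median(L.reshape(-1,3),axis=0)
    c0=((u-[x0,y0]+.5)*U).astype(int); core=np.median(L[c0[1]-15:c0[1]+15,c0[0]-15:c0[0]+15].reshape(-1,3),axis=0)
    q=((L-wood)@(core-wood))/((core-wood)@(core-wood))
    m=(q>.5).astype(np.uint8); k=int(rad*s*U*1.1)|1
    m=cv2.morphologyEx(m,cv2.MORPH_OPEN,cv2.getStructuringElement(cv2.MORPH_ELLIPSE,(k,int(k*.75)|1)))
    cs=max(cv2.findContours(m,cv2.RETR_EXTERNAL,cv2.CHAIN_APPROX_NONE)[0],key=cv2.contourArea)
    e=cv2.fitEllipse(cs); uv=(np.array(e[0])+.5)/U-.5+[x0,y0]
    return cast(d,uv,z)[:2],uv,np.array(e[1])/U
E
python3 - <<'E'
from ln import *
a=np.radians(110.45);A=np.array([np.cos(a),np.sin(a)]);T=np.array([A[1],-A[0]])
for n,it in(("top",[(.6148,.0081,.032,.0175),(.586,.078,.041,.016),(.6271,-.0311,.041,.016)]),("side",[(.6119,.0103,.032,.0175),(.584,.083,.041,.016),(.6261,-.0301,.041,.016)])):
  for k in ("3","2","0"):
    d=dict(np.load(n+k+".npz")) if n=="side" or k!="2" else None
    if d is None: continue
    print(n,k)
    for i,(x,y,z,r) in enumerate(it):
        if i and k=="0" or i==2 and k=="2": continue
        p,uv,e=circ(d,(x,y),z,r)
        if i==0:h0=p
        print(p.round(4),uv.round(2),e.round(1),"rel hole",((p-h0)@A*1e3).round(1),((p-h0)@T*1e3).round(1))
E
```

```text
top 3
[0.615  0.0084] [222.17 168.43] [10.9 11.4] rel hole 0.0 0.0
[0.5857 0.0781] [199.02 178.14] [ 9.5 10.7] rel hole 75.5 -3.1
[ 0.6271 -0.0311] [234.91 163.89] [10.7 11. ] rel hole -41.3 -2.5
top 0
[0.615  0.0085] [222.17 168.42] [10.9 11.4] rel hole 0.0 0.0
side 3
[0.6133 0.0107] [198.08 215.4 ] [10.6 16.1] rel hole 0.0 0.0
[0.5817 0.0794] [191.47 238.29] [11.5 14.9] rel hole 75.4 -5.6
[ 0.6256 -0.0294] [203.16 199.92] [10.2 14.2] rel hole -41.9 -2.5
side 2
[0.6132 0.0108] [198.08 215.42] [10.5 16. ] rel hole 0.0 0.0
[0.5817 0.0795] [191.45 238.3 ] [11.5 14.9] rel hole 75.4 -5.5
side 0
[0.6133 0.0107] [198.08 215.37] [10.8 16.2] rel hole 0.0 0.0
```

```bash
python3 -m inch '[[[0,-0.352,0.002],[0,0,0],0.4],[[0,-0.352,0.002],[0,0,0],0.4],[[0,-0.352,0.002],[0,0,0],0.4],[[0,-0.352,0.002],[0,0,0],0.4]]'; python3 goal.py .5341,-.2134,.0315,1.929
```

```text
clock: 9.0
position: [0.5317, -0.211, 0.0989]
orientation: [-1.57, -0.0, 1.926]
ft_force: [0.2, 0.8, 0.1]
gripper_width: 0.0514
t9.00 [ 0.5317 -0.211   0.0989] [-1.57  -0.     1.926] w0.0514 F [0.2 0.8 0.1] q6 -0.88
.5341,-.2134,.0315,1.929 turn [-0.001, -0.003, 0.0] shift [-0.0031, 0.0674, -0.0014]
```

```bash
python3 -m inch '[[[0,-0.003,0],[-0.0031,0.03,-0.0014],0.4],[[0,-0.003,0],[-0.0031,0.055,-0.0014],0.4],[[0,-0.003,0],[-0.0031,0.0674,-0.0014],0.4],[[0,-0.003,0],[-0.0031,0.0674,-0.0014],0.4],[[0,-0.003,0],[-0.0031,0.0674,-0.0014],0.4]]'; python3 goal.py .5341,-.2134,.0318,1.929
```

```text
clock: 9.42
position: [0.5337, -0.2132, 0.0308]
orientation: [-1.569, -0.001, 1.922]
ft_force: [0.4, -0.1, 0.9]
gripper_width: 0.0513
t9.42 [ 0.5337 -0.2132  0.0308] [-1.569e+00 -1.000e-03  1.922e+00] w0.0513 F [ 0.4 -0.1  0.9] q6 -0.87
.5341,-.2134,.0318,1.929 turn [-0.001, -0.007, 0.001] shift [-0.0003, -0.001, -0.0003]
```

```bash
python3 -m inch '[[[0,-0.007,0],[0,-0.001,0],0.75],[[0,-0.007,0],[0,-0.001,0],0.75],[[0,-0.007,0],[0,-0.001,0],0.75],[[0,-0.007,0],[0,-0.001,0],0.75],[[0,-0.007,0],[0,-0.03,0],0.75],[[0,-0.007,0],[0,-0.065,0],0.75],[[0,-0.007,0],[0,-0.065,0],0.75],[[0,-0.007,0],[0,-0.065,0],0.75]]'; python3 goal.py .4956,-.0363,.095,1.929
```

```text
clock: 10.08
position: [0.5348, -0.2138, 0.0973]
orientation: [-1.572, 0.002, 1.928]
ft_force: [-0.4, 0.3, 0.1]
gripper_width: 0.0301
t10.08 [ 0.5348 -0.2138  0.0973] [-1.572  0.002  1.928] w0.0301 F [-0.4  0.3  0.1] q6 -0.88
.4956,-.0363,.095,1.929 turn [0.001, -0.001, -0.002] shift [0.18, 0.002, -0.0254]
```

```bash
python3 -m inch '[[[0.001,-0.001,-0.002],[0.18,0.002,-0.0254],0.75],[[0.001,-0.001,-0.002],[0.18,0.002,-0.0254],0.75],[[0.001,-0.001,-0.002],[0.18,0.002,-0.0254],0.75],[[0.001,-0.001,-0.002],[0.18,0.002,-0.0254],0.75],[[0.001,-0.001,-0.002],[0.18,0.002,-0.0254],0.75],[[0.001,-0.001,-0.002],[0.18,0.002,-0.0254],0.75],[[0.001,-0.001,-0.002],[0.18,0.002,-0.0254],0.75],[[0.001,-0.001,-0.002],[0.18,0.03,-0.0254],0.75],[[0.001,-0.001,-0.002],[0.18,0.056,-0.0254],0.75],[[0.001,-0.001,-0.002],[0.18,0.056,-0.0254],0.75]]'; python3 goal.py .4956,-.0363,.0332,1.929
```

```text
clock: 10.92
position: [0.4936, -0.0368, 0.0372]
orientation: [-1.566, -0.003, 1.928]
ft_force: [-2.2, 0.3, -0.5]
gripper_width: 0.0305
t10.92 [ 0.4936 -0.0368  0.0372] [-1.566 -0.003  1.928] w0.0305 F [-2.2  0.3 -0.5] q6 -0.60
.4956,-.0363,.0332,1.929 turn [-0.005, -0.001, 0.003] shift [-0.0002, 0.004, -0.0021]
```

```bash
python3 -m inch '[[[-0.005,-0.001,0.003],[-0.0002,0.003,-0.0021],0.75],[[-0.005,-0.001,0.003],[-0.0002,0.004,-0.0021],0.75],[[-0.005,-0.001,0.003],[-0.0002,0.004,-0.0021],0.75],[[-0.005,-0.001,0.003],[-0.0002,0.004,-0.0021],0.5],[[-0.005,-0.001,0.003],[-0.0002,0.004,-0.0021],0.5],[[-0.005,-0.001,0.003],[-0.0002,0.004,-0.0021],0.5]]'; python3 goal.py; python3 -m inch '[[[0,0,0],[0,-0.03,0],0.4],[[0,0,0],[0,-0.07,0],0.4],[[0,0,0],[0,-0.07,0],0.4],[[0,0,0],[0,-0.07,0],0.4]]'; python3 goal.py .4428,-.0707,.1,1.143
```

```text
clock: 11.42
position: [0.496, -0.0364, 0.0338]
orientation: [-1.572, 0.0, 1.929]
ft_force: [-0.3, -0.5, -0.5]
gripper_width: 0.0428
t11.42 [ 0.496  -0.0364  0.0338] [-1.572  0.     1.929] w0.0428 F [-0.3 -0.5 -0.5] q6 -0.60
clock: 11.75
position: [0.4973, -0.0366, 0.1059]
orientation: [-1.575, 0.003, 1.929]
ft_force: [-0.2, -0.3, -0.3]
gripper_width: 0.0514
t11.75 [ 0.4973 -0.0366  0.1059] [-1.575  0.003  1.929] w0.0514 F [-0.2 -0.3 -0.3] q6 -0.60
.4428,-.0707,.1,1.143 turn [0.005, 0.786, -0.001] shift [-0.0128, 0.0057, 0.063]
```

```bash
python3 -m inch '[[[0.005,0.786,0],[-0.0128,0.005,0.063],0.4],[[0.005,0.786,0],[-0.0128,0.005,0.063],0.4],[[0.005,0.786,0],[-0.0128,0.005,0.063],0.4],[[0.005,0.786,0],[-0.0128,0.005,0.063],0.4],[[0.005,0.786,0],[-0.0128,0.005,0.063],0.4],[[0.005,0.786,0],[-0.0128,0.005,0.063],0.4],[[0.005,0.786,0],[-0.0128,0.005,0.063],0.4],[[0.005,0.786,0],[-0.0128,0.03,0.063],0.4],[[0.005,0.786,0],[-0.0128,0.055,0.063],0.4],[[0.005,0.786,0],[-0.0128,0.055,0.063],0.4]]'; python3 goal.py .4428,-.0707,.0318,1.143
```

```text
clock: 12.58
position: [0.4407, -0.07, 0.0472]
orientation: [-1.566, 0.001, 1.143]
ft_force: [-0.9, -0.1, -0.4]
gripper_width: 0.051
t12.58 [ 0.4407 -0.07    0.0472] [-1.566e+00  1.000e-03  1.143e+00] w0.0510 F [-0.9 -0.1 -0.4] q6 0.09
.4428,-.0707,.0318,1.143 turn [-0.005, -0.0, -0.001] shift [0.0002, 0.0154, -0.0023]
```

```bash
python3 -m inch '[[[-0.005,0,-0.001],[0.0002,0.0154,-0.0023],0.4],[[-0.005,0,-0.001],[0.0002,0.0154,-0.0023],0.4],[[-0.005,0,-0.001],[0.0002,0.0154,-0.0023],0.4],[[-0.005,0,-0.001],[0.0002,0.0154,-0.0023],0.75],[[-0.005,0,-0.001],[0.0002,0.0154,-0.0023],0.75],[[-0.005,0,-0.001],[0.0002,0.0154,-0.0023],0.75],[[-0.005,0,-0.001],[0.0002,0.0154,-0.0023],0.75]]'; python3 goal.py; python3 -m inch '[[[0,0,0],[0,-0.03,0],0.75],[[0,0,0],[0,-0.065,0],0.75],[[0,0,0],[0,-0.065,0],0.75],[[0,0,0],[0,-0.065,0],0.75]]';python3 goal.py .5502,.0383,.097,1.143
```

```text
clock: 13.17
position: [0.4432, -0.0709, 0.033]
orientation: [-1.572, -0.0, 1.143]
ft_force: [-2.0, 0.3, 7.8]
gripper_width: 0.0303
t13.17 [ 0.4432 -0.0709  0.033 ] [-1.572 -0.     1.143] w0.0303 F [-2.   0.3  7.8] q6 0.09
clock: 13.5
position: [0.4445, -0.0713, 0.1002]
orientation: [-1.577, -0.0, 1.143]
ft_force: [0.3, 0.7, -0.9]
gripper_width: 0.0304
t13.50 [ 0.4445 -0.0713  0.1002] [-1.577 -0.     1.143] w0.0304 F [ 0.3  0.7 -0.9] q6 0.09
.5502,.0383,.097,1.143 turn [0.006, -0.0, 0.0] shift [0.1436, 0.0036, -0.0507]
```

```bash
python3 -m inch '[[[0.006,0,0],[0.1436,0.0036,-0.0507],0.75],[[0.006,0,0],[0.1436,0.0036,-0.0507],0.75],[[0.006,0,0],[0.1436,0.0036,-0.0507],0.75],[[0.006,0,0],[0.1436,0.0036,-0.0507],0.75],[[0.006,0,0],[0.1436,0.0036,-0.0507],0.75],[[0.006,0,0],[0.1436,0.0036,-0.0507],0.75],[[0.006,0,0],[0.1436,0.0036,-0.0507],0.75],[[0.006,0,0],[0.1436,0.03,-0.0507],0.75],[[0.006,0,0],[0.1436,0.05,-0.0507],0.75],[[0.006,0,0],[0.1436,0.05,-0.0507],0.75]]'; python3 goal.py .5502,.0383,.0335,1.143
python3 - <<'E'
from h import *; from workcell import eyes
d=eyes.read_camera("side"); cv2.imwrite("pics/p6.png",cv2.resize(d["frame"][170:280,130:270,::-1],(760,597),interpolation=2))
E
```

```text
clock: 14.33
position: [0.5477, 0.0375, 0.0477]
orientation: [-1.566, 0.001, 1.141]
ft_force: [-1.4, 0.2, -1.2]
gripper_width: 0.03
t14.33 [0.5477 0.0375 0.0477] [-1.566e+00  1.000e-03  1.141e+00] w0.0300 F [-1.4  0.2 -1.2] q6 0.35
.5502,.0383,.0335,1.143 turn [-0.005, -0.002, -0.001] shift [0.0018, 0.0142, -0.002]
```

View pics/p6.png

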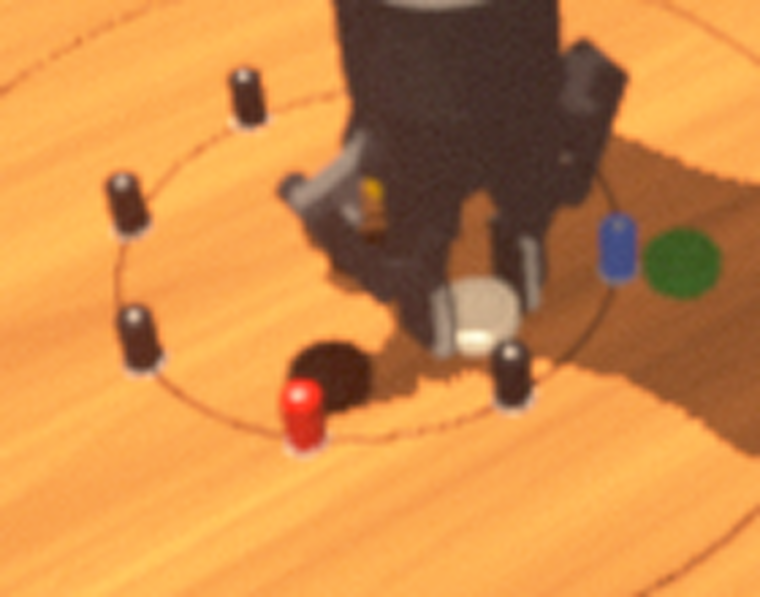

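```bash
python3 -m inch '[[[-0.005,-0.002,-0.001],[0.0018,0.01,-0.002],0.75],[[-0.005,-0.002,-0.001],[0.0018,0.0142,-0.002],0.75],[[-0.005,-0.002,-0.001],[0.0018,0.0142,-0.002],0.75],[[-0.005,-0.002,-0.001],[0.0018,0.0142,-0.002],0.75],[[-0.005,-0.002,-0.001],[0.0018,0.0142,-0.002],0.55],[[-0.005,-0.002,-0.001],[0.0018,0.0142,-0.002],0.55],[[-0.005,-0.002,-0.001],[0.0018,0.0142,-0.002],0.55]]'; python3 goal.py; python3 -m inch '[[[0,0,0],[0,-0.03,0],0.55],[[0,0,0],[0,-0.08,0],0.55],[[0,0,0],[0,-0.08,0],0.55],[[0,0,0],[0,-0.08,0],0.55]]'; python3 goal.py .53,-.22,.12,.358
```

```text
clock: 14.97
position: [0.5513, 0.0383, 0.0358]
orientation: [-1.573, -0.0, 1.144]
ft_force: [-0.6, -0.1, 0.8]
gripper_width: 0.0389
t14.97 [0.5513 0.0383 0.0358] [-1.573 -0.     1.144] w0.0389 F [-0.6 -0.1  0.8] q6 0.35
clock: 15.3
position: [0.5529, 0.0383, 0.119]
orientation: [-1.578, -0.002, 1.144]
ft_force: [-0.3, -0.4, -0.7]
gripper_width: 0.0384
t15.30 [0.5529 0.0383 0.119 ] [-1.578 -0.002  1.144] w0.0384 F [-0.3 -0.4 -0.7] q6 0.35
.53,-.22,.12,.358 turn [0.006, 0.786, 0.005] shift [-0.2445, -0.0009, -0.0862]
```

```bash
python3 -m inch '[[[0.006,0.786,0.005],[-0.2445,-0.001,-0.0862],0.5],[[0.006,0.786,0.005],[-0.2445,-0.001,-0.0862],0.5],[[0.006,0.786,0.005],[-0.2445,-0.001,-0.0862],0.5],[[0.006,0.786,0.005],[-0.2445,-0.001,-0.0862],0.5],[[0.006,0.786,0.005],[-0.2445,-0.001,-0.0862],0.5],[[0.006,0.786,0.005],[-0.2445,-0.001,-0.0862],0.5],[[0.006,0.786,0.005],[-0.2445,-0.001,-0.0862],0.5],[[0.006,0.786,0.005],[-0.2445,-0.001,-0.0862],0.5],[[0.006,0.786,0.005],[-0.2445,-0.001,-0.0862],0.5]]'
cat > chk.py <<'E'
from ln import *; from workcell import eyes
import sys
T={"black":(110.45,75.3),"yellow":(110.45,-43.5),"green":(200.45,127.7),"white":(155.45,71.8)}
for n,hh,o in(("top",(.615,.0084),(0,0)),("side",(.6133,.0107),(0,0))):
    d=eyes.read_camera(n); np.savez(n+"_"+sys.argv[1]+".npz",**d)
    h0=np.array(hh)
    for k,(a,r) in T.items():
        a=np.radians(a); A=np.array([np.cos(a),np.sin(a)]); B=np.array([A[1],-A[0]])
        try: p,uv,e=circ(d,h0+A*r/1e3,.041,.016)
        except Exception as x: print(n,k,"fail",x); continue
        v=(p-h0)*1e3; print(n,k,p.round(4),uv.round(1),e.round(1),"along %.1f (want %.1f) lat %.1f"%(v@A,r,v@B))
    for k in("purple","pink"):
        p,uv,e=cen(d,APP[k],.04,.016); print(n,k,p.round(4))
    if n=="top": cv2.imwrite("pics/c"+sys.argv[1]+".png",cv2.resize(d["frame"][120:225,150:280,::-1],(742,600),interpolation=2))
E
python3 chk.py a; python3 goal.py
```

```text
clock: 16.05
position: [0.5296, -0.2199, 0.1194]
orientation: [-1.57, 0.0, 0.358]
ft_force: [0.6, 1.5, -0.3]
gripper_width: 0.0431
top black [0.5858 0.0781] [199.  178.1] [ 9.5 10.7] along 75.5 (want 75.3) lat -3.0
top yellow [ 0.627  -0.0311] [234.9 163.9] [10.7 11.1] along -41.2 (want -43.5) lat -2.6
top green [ 0.4968 -0.0377] [237.7 206.8] [9.5 9.9] along 126.8 (want 127.7) lat -1.9
top white [0.5497 0.0369] [212.8 189.8] [11.  11.4] along 71.2 (want 71.8) lat -1.2
top purple [0.5059 0.2441]
top pink [ 0.4479 -0.2028]
side black [0.5817 0.0794] [191.5 238.3] [11.5 14.9] along 75.4 (want 75.3) lat -5.6
side yellow [ 0.6256 -0.0294] [203.2 199.9] [10.2 14.2] along -41.9 (want -43.5) lat -2.5
side green [ 0.4941 -0.0339] [255.2 217.7] [11.4 13.7] along 127.3 (want 127.7) lat -0.1
side white [0.5482 0.0397] [215.8 231.2] [13.  15.4] along 71.3 (want 71.8) lat -0.6
side purple [0.5032 0.2473]
side pink [ 0.455  -0.1904]
t16.15 [ 0.5299 -0.2187  0.1198] [-1.57  0.    0.36] w0.0428 F [-0.5  0.4  0.5] q6 0.68
```

View pics/ca.png

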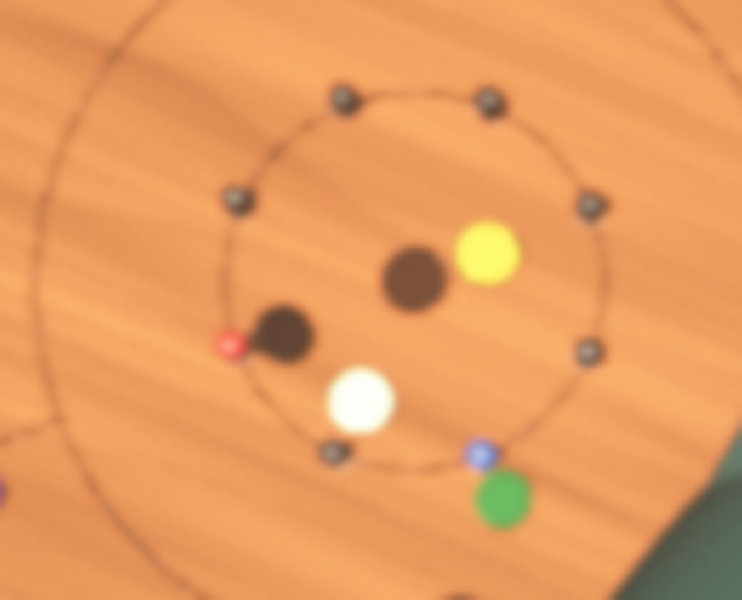

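```bash
python3 goal.py .6286,-.0317,.10,.358
```

```text
t16.15 [ 0.5299 -0.2187  0.1198] [-1.57  0.    0.36] w0.0428 F [-0.5  0.4  0.5] q6 0.68
.6286,-.0317,.10,.358 turn [-0.001, 0.002, -0.0] shift [0.1583, 0.0198, 0.1402]
```

```bash
python3 -m inch '[[[0,0.002,0],[0.1583,0.0198,0.1402],0.45],[[0,0.002,0],[0.1583,0.0198,0.1402],0.45],[[0,0.002,0],[0.1583,0.0198,0.1402],0.45],[[0,0.002,0],[0.1583,0.0198,0.1402],0.45],[[0,0.002,0],[0.1583,0.0198,0.1402],0.45],[[0,0.002,0],[0.1583,0.0198,0.1402],0.45],[[0,0.002,0],[0.1583,0.0198,0.1402],0.45],[[0,0.002,0],[0.1583,0.05,0.1402],0.45],[[0,0.002,0],[0.1583,0.068,0.1402],0.45],[[0,0.002,0],[0.1583,0.068,0.1402],0.45]]'; python3 goal.py .6286,-.0317,.0325,.358
```

```text
clock: 16.98
position: [0.626, -0.0315, 0.0488]
orientation: [-1.568, 0.005, 0.359]
ft_force: [-0.1, -0.8, -0.6]
gripper_width: 0.047
t16.98 [ 0.626  -0.0315  0.0488] [-1.568  0.005  0.359] w0.0470 F [-0.1 -0.8 -0.6] q6 1.03
.6286,-.0317,.0325,.358 turn [-0.003, 0.001, -0.005] shift [0.0024, 0.0163, -0.0011]
```

```bash
python3 -m inch '[[[-0.003,0.001,-0.005],[0.0024,0.0155,-0.0011],0.45],[[-0.003,0.001,-0.005],[0.0024,0.0155,-0.0011],0.45],[[-0.003,0.001,-0.005],[0.0024,0.0155,-0.0011],0.45],[[-0.003,0.001,-0.005],[0.0024,0.0155,-0.0011],0.45],[[-0.003,0.001,-0.005],[0.0024,0.0155,-0.0011],0.75],[[-0.003,0.001,-0.005],[0.0024,0.0155,-0.0011],0.75],[[-0.003,0.001,-0.005],[0.0024,0.0155,-0.0011],0.75],[[-0.003,0.001,-0.005],[0.0024,0.0155,-0.0011],0.75]]'; python3 goal.py .6299,-.0328,.0333,.358 .6313,-.0328,.0333,.358
```

```text
clock: 17.65
position: [0.6291, -0.0319, 0.0347]
orientation: [-1.572, -0.002, 0.358]
ft_force: [-2.0, -0.5, 8.4]
gripper_width: 0.0301
t17.65 [ 0.6291 -0.0319  0.0347] [-1.572 -0.002  0.358] w0.0301 F [-2.  -0.5  8.4] q6 1.03
.6299,-.0328,.0333,.358 turn [0.001, -0.0, 0.002] shift [0.0004, 0.0014, -0.0011]
.6313,-.0328,.0333,.358 turn [0.001, -0.0, 0.002] shift [0.0017, 0.0014, -0.0016]
```

```bash
python3 -m inch '[[[0.001,0,0.002],[0.001,-0.0005,-0.001],0.75],[[0.001,0,0.002],[0.002,-0.0005,-0.002],0.75],[[0.001,0,0.002],[0.002,-0.0005,-0.002],0.75],[[0.001,0,0.002],[0.002,-0.0005,-0.002],0.75],[[0.001,0,0.002],[0.002,0,-0.002],0.5],[[0.001,0,0.002],[0.002,0,-0.002],0.5],[[0.001,0,0.002],[0.002,0,-0.002],0.5]]'; python3 goal.py; python3 -m inch '[[[0,0,0],[0,-0.03,0],0.5],[[0,0,0],[0,-0.065,0],0.5],[[0,0,0],[0,-0.065,0],0.5],[[0,0,0],[0,-0.065,0],0.5]]'; python3 goal.py .5873,.0792,.098,.358
```

```text
clock: 18.23
position: [0.6316, -0.0331, 0.0346]
orientation: [-1.571, 0.001, 0.358]
ft_force: [0.3, 0.1, -1.2]
gripper_width: 0.043
t18.23 [ 0.6316 -0.0331  0.0346] [-1.571e+00  1.000e-03  3.580e-01] w0.0430 F [ 0.3  0.1 -1.2] q6 1.03
clock: 18.57
position: [0.6327, -0.0332, 0.1014]
orientation: [-1.572, -0.003, 0.358]
ft_force: [-0.8, -0.2, -1.4]
gripper_width: 0.043
t18.57 [ 0.6327 -0.0332  0.1014] [-1.572 -0.003  0.358] w0.0430 F [-0.8 -0.2 -1.4] q6 1.03
.5873,.0792,.098,.358 turn [0.002, 0.0, 0.003] shift [-0.0032, 0.0032, 0.1212]
```

```bash
python3 -m inch '[[[0.002,0,0.003],[-0.0032,0.0032,0.1212],0.53],[[0.002,0,0.003],[-0.0032,0.0032,0.1212],0.53],[[0.002,0,0.003],[-0.0032,0.0032,0.1212],0.53],[[0.002,0,0.003],[-0.0032,0.0032,0.1212],0.53],[[0.002,0,0.003],[-0.0032,0.0032,0.1212],0.53],[[0.002,0,0.003],[-0.0032,0.015,0.1212],0.53],[[0.002,0,0.003],[-0.0032,0.035,0.1212],0.53],[[0.002,0,0.003],[-0.0032,0.035,0.1212],0.53],[[0.002,0,0.003],[-0.0032,0.035,0.1212],0.53]]'; python3 goal.py .5873,.0792,.034,.358
```

```text
clock: 19.32
position: [0.5869, 0.0783, 0.0653]
orientation: [-1.57, 0.003, 0.357]
ft_force: [0.5, -0.2, 0.6]
gripper_width: 0.0402
t19.32 [0.5869 0.0783 0.0653] [-1.57   0.003  0.357] w0.0402 F [ 0.5 -0.2  0.6] q6 1.21
.5873,.0792,.034,.358 turn [-0.001, -0.001, -0.003] shift [0.0008, 0.0313, 0.0006]
```

```bash
python3 -m inch '[[[0,0,-0.003],[0.001,0.02,0],0.53],[[0,0,-0.003],[0.0014,0.0313,0],0.53],[[0,0,-0.003],[0.0014,0.0313,0],0.53],[[0,0,-0.003],[0.0014,0.0313,0],0.53],[[0,0,-0.003],[0.0014,0.0313,0],0.75],[[0,0,-0.003],[0.0014,0.0313,0],0.75],[[0,0,-0.003],[0.0014,0.0313,0],0.75]]'; python3 goal.py .5873,.0792,.034,.358
```

```text
clock: 19.9
position: [0.5888, 0.0786, 0.0353]
orientation: [-1.571, -0.002, 0.357]
ft_force: [-1.0, -2.1, 7.3]
gripper_width: 0.03
t19.90 [0.5888 0.0786 0.0353] [-1.571 -0.002  0.357] w0.0300 F [-1.  -2.1  7.3] q6 1.21
.5873,.0792,.034,.358 turn [-0.0, -0.001, 0.002] shift [-0.0012, 0.0013, 0.0011]
```

```bash
python3 -m inch '[[[0,0,0.002],[0.0012,-0.0005,0],0.75],[[0,0,0.002],[0.0012,-0.0005,0],0.75],[[0,0,0.002],[0.0012,-0.0005,0],0.75],[[0,0,0.002],[0.0012,0,0],0.53],[[0,0,0.002],[0.0012,0,0],0.53],[[0,0,0.002],[0.0012,0,0],0.53]]'; python3 goal.py; python3 -m inch '[[[0,0,0],[0,-0.03,0],0.5],[[0,0,0],[0,-0.07,0],0.5],[[0,0,0],[0,-0.07,0],0.5],[[0,0,0],[0,-0.07,0],0.5]]'; python3 goal.py .40,-.32,.15,.358
```

```text
clock: 20.4
position: [0.5899, 0.0791, 0.0352]
orientation: [-1.571, 0.0, 0.357]
ft_force: [0.3, -0.5, 0.2]
gripper_width: 0.0398
t20.40 [0.5899 0.0791 0.0352] [-1.571  0.     0.357] w0.0398 F [ 0.3 -0.5  0.2] q6 1.21
clock: 20.73
position: [0.5912, 0.0791, 0.1071]
orientation: [-1.572, -0.003, 0.357]
ft_force: [-0.8, -0.2, -1.3]
gripper_width: 0.0426
t20.73 [0.5912 0.0791 0.1071] [-1.572 -0.003  0.357] w0.0426 F [-0.8 -0.2 -1.3] q6 1.21
.40,-.32,.15,.358 turn [0.001, -0.001, 0.003] shift [-0.3184, -0.0436, -0.3072]
```

```bash
python3 -m inch '[[[0,0,0.003],[-0.318,-0.0436,-0.307],0.5],[[0,0,0.003],[-0.318,-0.0436,-0.307],0.5],[[0,0,0.003],[-0.318,-0.0436,-0.307],0.5],[[0,0,0.003],[-0.318,-0.0436,-0.307],0.5],[[0,0,0.003],[-0.318,-0.0436,-0.307],0.5],[[0,0,0.003],[-0.318,-0.0436,-0.307],0.5],[[0,0,0.003],[-0.318,-0.0436,-0.307],0.5],[[0,0,0.003],[-0.318,-0.0436,-0.307],0.5],[[0,0,0.003],[-0.318,-0.0436,-0.307],0.5],[[0,0,0.003],[-0.318,-0.0436,-0.307],0.5]]'; python3 chk.py b
```

```text
clock: 21.57
position: [0.4102, -0.2966, 0.1465]
orientation: [-1.571, 0.0, 0.357]
ft_force: [0.9, -0.3, -0.6]
gripper_width: 0.0423
top black [0.5882 0.0791] [198.7 177.3] [ 9.5 10.5] along 75.6 (want 75.3) lat -0.4
top yellow [ 0.6299 -0.032 ] [235.2 163. ] [10.8 11. ] along -43.0 (want -43.5) lat -0.1
top green [ 0.4968 -0.0377] [237.7 206.8] [9.4 9.9] along 126.9 (want 127.7) lat -1.8
top white [0.5498 0.0369] [212.8 189.7] [11.  11.4] along 71.2 (want 71.8) lat -1.2
top purple [0.5059 0.2441]
top pink [ 0.4576 -0.1952]
side black [0.5843 0.0794] [190.4 237.8] [10.5 14.9] along 74.5 (want 75.3) lat -3.1
side yellow [ 0.6284 -0.0304] [202.4 199.3] [10.1 14.1] along -43.8 (want -43.5) lat -0.2
side green [ 0.4941 -0.0338] [255.1 217.7] [11.5 13.7] along 127.3 (want 127.7) lat -0.1
side white [0.5482 0.0397] [215.9 231.2] [13.  15.3] along 71.3 (want 71.8) lat -0.7
side purple [0.5032 0.2473]
side pink [ 0.4553 -0.191 ]
```

View pics/cb.png

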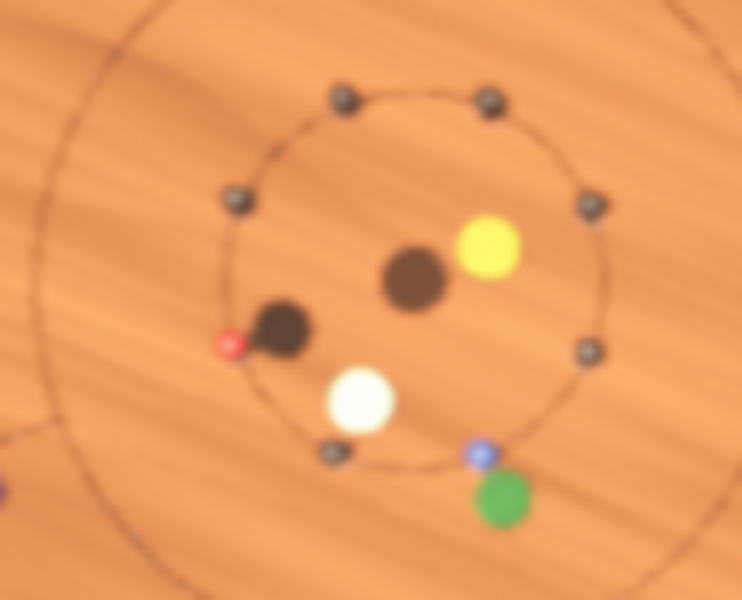

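The top view shows yellow, hole, black and red peg in line, white midway between the pegs, and green just outside the blue peg. Purple and pink have not moved, so I hand in.

```bash
python3 -m inch '[[[0,0,0],[0,0,0],0.4],[[0,0,0],[0,0,0],0.4],[[0,0,0],[0,0,0],0.4]]'; python3 -c "
from workcell import ctrl; print(ctrl.job_done())"
```

```text
clock: 21.92
position: [0.4098, -0.2989, 0.1461]
orientation: [-1.572, 0.001, 0.352]
ft_force: [-0.1, -0.3, -0.0]
gripper_width: 0.0516
the job is handed in; nothing more can be done
None
```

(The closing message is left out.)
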